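# Close the specimen transport case

## Robot

A 6-joint arm with a two-finger parallel gripper is mounted at the origin on the work surface. World frame = base frame: x ahead of the robot, y to its left, z up, the work surface at z = 0. Lengths are in m, angles in rad, forces in N, time in s.
With the tool pointing down it reaches from about 0.35 to 0.775 m from the base axis. Payload 5.5 kg.
Tool frame: the origin (TCP) lies at the very end of the fingers, on their centre line; the grasp point (between the pads) lies 19 mm behind it; z points along the fingers, y is the line along which they close (so a half turn about z gives the same grasp; the last joint's range is limited). The gripper opens to 85 mm and grips with 20 to 120 N. Pads are 22 mm wide; open, the fingers measure 114 mm over their backs; the gripper's body (76 mm by 85 mm) begins 54 mm behind the grasp point. The pads swing forward as they close: fully open they stand 13 mm farther back than shut.
Start: joints at [-1.456, 0.313, 0.046, 1.304, 0, 1.431], TCP at [0.145, -0.556, 0.231] pointing down, gripper open.
Joint ranges: [-2.76, 2.76], [-0.86, 1.69], [-1.03, 1.26], [-2.2, 2.34], [-1.47, 1.5], [-3.14, 3.14]. Speed limits (rad/s): [2.57, 2.57, 3.14, 3.14, 3.14, 3.14].

## Interface

Orientations are given as a unit quaternion [w, x, y, z].
In Python, from workcell import get_state, read_camera, calibration, hand_in gives the robot as it stands.
- The arm moves only by the tool drive_tool, never from a script. Its argument "deltas" is a list that holds one entry, the list of rows, each a list of 7 numbers: the closure in counts, from 0 (fully open) to 255 (shut), then the shift along the tool's x, y, z in m, then the turn, a rotation vector about the tool's x, y, z in degrees. A call has 1 to 12 rows; each row is the pose to reach, as a shift and turn from the pose commanded when the call began, along the tool's axes at that moment; what a row does not reach only later rows make up. A row lasts 1/8 s, in which the tool goes at most 62.5 mm and 10.7 degrees, less where a joint would pass 70% of its speed; a pose out of reach is approached as far as the arm can. A call with a gripper value outside its range is refused whole. The fingers move at their own pace and stop on an object; "newtons" is the grip in N (left out, the last holds). Time passes only in rows, so rows that repeat a pose let the fingers close. It gives the time, the measured TCP pose, the force, the opening and the grip force at its end, in the units of the state.
- get_state(): the state, without advancing time (a new reading comes with each control period).
- read_camera(name): name is "scene" or "top" or "wrist"; returns (picture, depth): 480x640x3 uint8, red, green, blue; 480x640 float32, m along the optical axis (not along the pixel's ray), 0 where there is no reading.
- calibration(name): a dict with "mtx" (3x3 intrinsics, pixels), "world_from_camera" (4x4, takes a point from camera to world coordinates). Camera axes: x right, y up, looking along -z (the intrinsics and any distortion apply to the point x, -y, -z); pixel columns grow to the right and rows downward; lengths in m; the calibration is good to about 2 mm. A picture is of the moment at which its call begins: read the wrist's pose just before it. calibration takes no time and is no camera call; for the wrist camera it gives the pose at the moment of the call.
- hand_in(): hands the job in; it is judged then, once.
The state is a dict: "clock": time; "joint_pos": joint angles; "qvel": joint speeds; "tau": joint torques, N m; "tcp_pos": TCP position; "orientation": TCP orientation; "wrist_force": force on the tool from outside, world axes, zero at the start; "ft_torque": the same for the moment, N m; "finger_gap": finger opening in m; "grip_force": force on a finger pad.
Only numpy, scipy, OpenCV 4.12 (cv2) and the standard library are available. Lean on these libraries where they do the work, as an engineer would, in place of code of your own. Each camera call takes 0.05 s, during which the arm holds its last target. There are 200 camera calls.

## Task

Make the specimen transport case ready to go: with the fingertips, push the upright metal flap down flat over the tubes, and then, with the flap down, push the open white lid over until the case is fully shut. Pick nothing up, and leave the tubes and everything standing around the case where they are.

Things in the scene. Friction and masses are not known exactly. Their poses are not given: they have to be found in the camera images.
- case: grey open-topped specimen transport case, fixed to the bench: 200 mm along its own x, 220 mm along its own y, rim 102 mm high, walls 6 mm. Origin: centre of its underside. The white lid is hinged along its +y rim; the aluminium flap is hinged just inside its -y wall. The tubes stand in the -y half; a white cold pack lies in the +y half, 61 mm high, behind a divider wall 88 mm high at y = +16 mm. Low black handle bars (top 78 mm high) stand 8 mm proud of the two x faces.
- flap (a joint): angle of the flap in rad: 0 = folded down level over the tubes (stop), about 1.57 = upright, up to 1.85 = leaning outward over the -y wall. Friction hinge: stays where it is left and needs about 1.5 to 3 N near its free edge. The flap is an aluminium plate 170 mm (along case x) by 105 mm (hinge to free edge), 4 mm thick; folded down its top lies 7 mm below the case's rim, 95 mm above the bench.
- flap_hinge (a point): middle of the flap's hinge line, which runs along case x: at case (0, -97, 93) mm. The flap plate is centred on this line (2 mm to each side).
- flap_edge (a point): middle of the flap's free edge, 105 mm from the hinge line; at flap angle q it lies 105 cos q mm towards case +y and 105 sin q mm above the hinge
- lid (a joint): angle of the lid in rad: 0 = fully shut (stop), 1.57 = upright, up to 1.9 = leaning outward beyond the case's +y side. Friction hinge: stays where it is left, needs about 2 to 5 N near its free edge. The lid is a flat white slab 200 mm (along case x) by 220 mm (hinge to free edge), 16 mm thick, all of the thickness on the outer side of the hinge line; shut, its top is 120 mm above the bench; upright, its edge is about 325 mm above the bench.
- lid_hinge (a point): middle of the lid's hinge line, which runs along case x: at case (0, 110, 104) mm
- lid_edge (a point): middle of the lid's free edge, half-way through its thickness, 220 mm from the hinge line; at lid angle q the lid runs from the hinge cos q towards case -y and sin q upward, and its outer face looks sin q towards case +y and cos q upward
- tube0: lilac-capped sample tube, 13 mm wide, cap 16 mm, 80 mm tall, standing loose in a socket of the case, its top 86 mm above the bench (5 mm under the folded flap); origin: centre of its underside. Leave it there.
- tube1: lilac-capped sample tube, 13 mm wide, cap 16 mm, 80 mm tall, standing loose in a socket of the case, its top 86 mm above the bench (5 mm under the folded flap); origin: centre of its underside. Leave it there.
- tube2: lilac-capped sample tube, 13 mm wide, cap 16 mm, 80 mm tall, standing loose in a socket of the case, its top 86 mm above the bench (5 mm under the folded flap); origin: centre of its underside. Leave it there.
- tube3: lilac-capped sample tube, 13 mm wide, cap 16 mm, 80 mm tall, standing loose in a socket of the case, its top 86 mm above the bench (5 mm under the folded flap); origin: centre of its underside. Leave it there.
- rack: bystander: white rack with ten capped tubes, 70 x 150 x 90 mm; origin: centre of its underside
- cup: bystander: clear specimen jar with orange cap, 54 mm wide, 60 mm tall; origin: centre of its underside
- tipbox: bystander: pipette-tip box, 85 x 120 x 60 mm; origin: centre of its underside
- washbottle: bystander: white bottle, 60 mm wide, 150 mm tall; origin: centre of its underside
- vial: bystander: small amber jar, 36 mm wide, 55 mm tall; origin: centre of its underside
- pen: bystander: marker pen lying flat, 135 mm long, 12 mm thick; origin mid-length on its underside
- carton: bystander: green carton, 90 x 130 x 60 mm; origin: centre of its underside

How it is judged:
On the way, in this order (a step that is already met when the one before it is completed fails the run):
1. the flap is folded down flat while the lid is still well open (value of joint flap below 0.08 rad and value of joint lid above 0.8 rad), for 0.2 s.
2. the lid is fully shut over the folded flap (value of joint lid below 0.035 rad and value of joint flap below 0.08 rad), for 0.2 s.
At the end, for the whole second after the job is handed in: The lid is shut to within 0.035 rad (about 8 mm at its free edge) and at rest, the flap lies folded under it to within 0.08 rad, every tube is within 20 mm and every bystander within 30 mm of where it stood (all of step 2 and velocity of joint lid between -0.05 and 0.05 rad/s and distance of each of rack, cup, tipbox, washbottle, vial, pen, carton from where it was at the start of the episode below 0.03 m and distance of each of tube0, tube1, tube2, tube3 from where it was at the start of the episode below 0.02 m); the robot touches nothing.
It fails at once if the lid is brought down over a flap that still stands up (value of joint lid below 0.7 rad and value of joint flap above 0.3 rad).
It fails at once if a tube is lifted or taken out of its socket (distance of any of tube0, tube1, tube2, tube3 from where it was at the start of the episode above 0.02 m).
It fails at once if a bystander is pushed more than 30 mm, lifted or carried (distance of any of rack, cup, tipbox, washbottle, vial, pen, carton from where it was at the start of the episode above 0.03 m).
It also fails if it takes over 61 s, if anything falls off the work surface, if the arm or the gripper's body presses on something with over 40 N, if the wrist force passes 120 N, or if a joint passes its speed limit or range.

## Working session

There is one attempt and no reset: what is moved stays moved. The work goes in short steps, Python scripts to look and compute and a tool call to move; the robot and the scene stay as the last step left them, time stands still between calls to the robot, and variables do not carry over. Pictures are saved under pics/ and viewed, at most 10 in all, crops included, and the job is handed in when it is done.

Besides the shell and the picture viewer there is one more tool, called after "Call:" by a JSON object that holds its "method" and its "body". drive_tool: Moves the arm, as the interface text tells. Its arguments: {"type":"object","properties":{"deltas":{"type":"array","items":{"type":"array","items":{"type":"array","items":{"type":"number"}}}},"newtons":{"type":"number"}},"required":["deltas"]}

```bash
mkdir -p pics; cat > h.py <<'E'
import numpy as np,cv2
from workcell import *
def pts(name):
    im,d=read_camera(name);c=calibration(name);K=np.array(c["mtx"]);T=np.array(c["world_from_camera"])
    v,u=np.mgrid[0:480,0:640]
    P=np.stack([(u-K[0,2])/K[0,0]*d,-(v-K[1,2])/K[1,1]*d,-d],-1)@T[:3,:3].T+T[:3,3]
    P[d==0]=np.nan
    return im,d,P
E
python3 - <<'E'
from h import *
print(get_state())
for n in("top","scene"):
    im,d,P=pts(n);cv2.imwrite(f"pics/{n}0.png",im[:,:,::-1]);np.save(n+"0.npy",P)
    print(np.array(calibration(n)["world_from_camera"]).round(3))
E
```

```text
{'clock': 0.0, 'joint_pos': array([-1.45558190e+00,  3.14012101e-01,  4.49438408e-02,  1.30359918e+00,
       -8.47787601e-07,  1.43119150e+00]), 'qvel': array([-7.63308475e-05, -1.00709591e-03, -4.58784797e-05,  6.49412018e-04,
        6.20996255e-04,  9.39853153e-04]), 'tau': array([ 3.25236499e-05, -4.80626750e+01,  2.98533851e+01,  1.95334491e-02,
       -1.26946256e-04, -3.53147335e-06]), 'tcp_pos': array([ 0.14486699, -0.55590615,  0.23038785]), 'orientation': array([-9.35490159e-04,  9.91893933e-01,  1.27065139e-01,  1.09851299e-05]), 'wrist_force': array([ 1.47818492,  0.11962708, -0.84073628]), 'ft_torque': array([-0.00312587, -0.03527745,  0.02617741]), 'grip_force': 0.0, 'finger_gap': 0.08568538478795977}
[[ 0.019  0.994 -0.106  0.497]
 [-0.999  0.022  0.027  0.089]
 [ 0.03   0.105  0.994  0.825]
 [ 0.     0.     0.     1.   ]]
[[-0.108 -0.734  0.671  1.196]
 [ 0.994 -0.069  0.085  0.168]
 [-0.016  0.676  0.737  0.821]
 [ 0.     0.     0.     1.   ]]
```

View pics/top0.png

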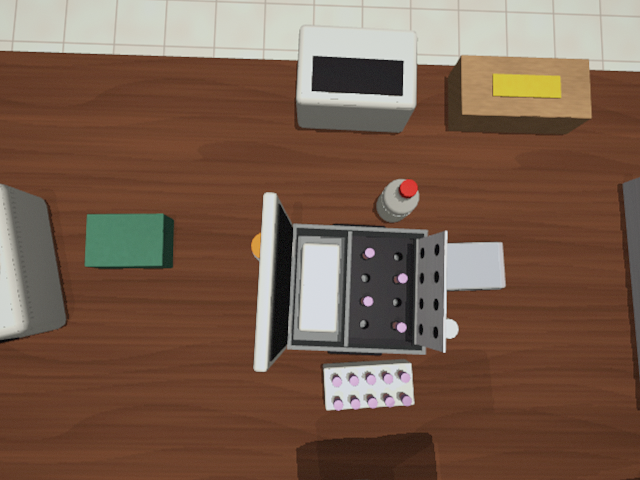

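View pics/scene0.png

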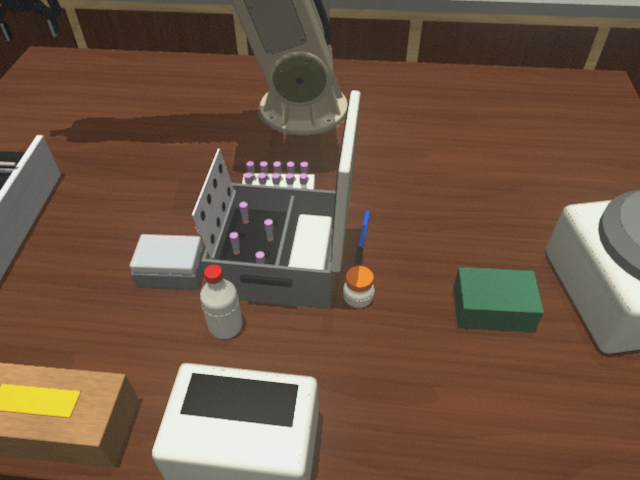

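The top view shows the case with +y to the left (world +y). The lid is up at columns 255-293. The flap leans out at columns 415-447, with the tip box and vial just beyond it. The wash bottle is on the +x side and the rack on the −x side.

```bash
python3 - <<'E'
from h import *
P=np.load("top0.npy")
def pk(u,v): return np.nanmedian(P[v-1:v+2,u-1:u+2].reshape(-1,3),0).round(3)
# rim points: band of heights near .102
m=(abs(P[...,2]-.102)<.005);m[:, :283]=0;m[:,455:]=0;m[:215]=0;m[358:]=0
n,lab,st,ce=cv2.connectedComponentsWithStats(m.astype(np.uint8))
i=1+st[1:,4].argmax();q=P[lab==i][:,:2];r=cv2.minAreaRect((q*1000).astype(np.float32));print("rim",r,st[i]);print(cv2.boxPoints(r))
for n_,p in dict(lidtop=[(270,198),(267,280),(261,365)],flapedge=[(445,235),(446,345)],flapmid=[(430,290)],flaplow=[(418,240),(418,340)],box=[(475,265),(500,245),(500,288)],vial=[(452,328)],bottle=[(408,188)],rack=[(368,385)],cup=[(257,247)]).items(): print(n_,[pk(*a) for a in p])
S=np.load("scene0.npy")
def ps(u,v): return np.nanmedian(S[v-1:v+2,u-1:u+2].reshape(-1,3),0).round(3)
for n_,p in dict(lidtop=[(356,97),(350,150),(347,190)],lidface=[(343,200),(338,240)],flap=[(218,158),(200,215),(205,240),(228,185),(212,200)],rim=[(335,268),(210,262)],cup=[(360,278)]).items(): print(n_,[ps(*a) for a in p])
E
```

```text
rim ((510.144287109375, 14.798843383789062), (219.66551208496094, 200.4621124267578), 88.60517883300781) [ 287  224  141  131 1569]
[[407.2694   -92.56157 ]
 [607.6721   -97.44118 ]
 [613.01917  122.159256]
 [412.61646  127.038864]]
lidtop [array([0.606, 0.139, 0.323]), array([0.513, 0.139, 0.324]), array([0.421, 0.142, 0.324])]
flapedge [array([ 0.587, -0.098,  0.197]), array([ 0.413, -0.157,  0.   ])]
flapmid [array([ 0.509, -0.088,  0.152])]
flaplow [array([ 0.591, -0.083,  0.099]), array([ 0.431, -0.08 ,  0.109])]
box [array([ 0.555, -0.191,  0.059]), array([ 0.591, -0.235,  0.06 ]), array([ 0.517, -0.236,  0.056])]
vial [array([ 0.447, -0.152,  0.055])]
bottle [array([ 0.665, -0.056,  0.15 ])]
rack [array([ 0.349, -0.008,  0.052])]
cup [array([0.578, 0.184, 0.061])]
lidtop [array([0.433, 0.145, 0.325]), array([0.566, 0.144, 0.324]), array([0.611, 0.144, 0.287])]
lidface [array([0.613, 0.139, 0.27 ]), array([0.613, 0.133, 0.184])]
flap [array([ 0.441, -0.094,  0.19 ]), array([ 0.572, -0.096,  0.179]), array([ 0.587, -0.091,  0.136]), array([ 0.437, -0.085,  0.124]), array([ 0.518, -0.092,  0.161])]
rim [array([0.613, 0.129, 0.118]), array([ 0.607, -0.082,  0.102])]
cup [array([0.585, 0.171, 0.061])]
```

Call:
{"method": "drive_tool", "body": {"deltas": [[[255,0.045,-0.029,0,0,0,2],[255,0.09,-0.058,0,0,0,4],[255,0.135,-0.088,0,0,0,6],[255,0.18,-0.117,0,0,0,8],[255,0.225,-0.146,0,0,0,10],[255,0.27,-0.175,0,0,0,12],[255,0.315,-0.204,0,0,0,14],[255,0.36,-0.234,0,0,0,16],[255,0.405,-0.263,0,0,0,16],[255,0.45,-0.292,0,0,0,16],[255,0.45,-0.292,0,0,0,16],[255,0.45,-0.292,0,0,0,16]]], "newtons": 40}}

```text
clock: 1.6
tcp_pos: [0.5064, -0.1603, 0.2308]
orientation: [-0.0, 1.0, -0.012, -0.001]
wrist_force: [0.4, -0.3, -0.7]
finger_gap: -0.0003
grip_force: 0.0
```

Call:
{"method": "drive_tool", "body": {"deltas": [[[255,0,0,0.04,0,0,0],[255,0,0,0.058,0,0,0],[255,0,-0.04,0.058,0,0,0],[255,0,-0.065,0.058,0,0,0],[255,0,-0.086,0.061,0,0,0],[255,0,-0.105,0.069,0,0,0],[255,0,-0.122,0.081,0,0,0],[255,0,-0.129,0.09,0,0,0],[255,0,-0.134,0.098,0,0,0],[255,0,-0.134,0.098,0,0,0]]]}}

```text
clock: 2.85
tcp_pos: [0.5095, -0.0262, 0.1322]
orientation: [-0.0, 1.0, -0.012, -0.001]
wrist_force: [-0.6, 0.6, 0.6]
finger_gap: -0.0003
grip_force: 0.0
```

```bash
python3 - <<'E'
from h import *
im,d,P=pts("scene");cv2.imwrite("pics/s1.png",cv2.resize(im[80:320,100:420,::-1],None,fx=2,fy=2))
E
```

```text
(no output)
```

View pics/s1.png

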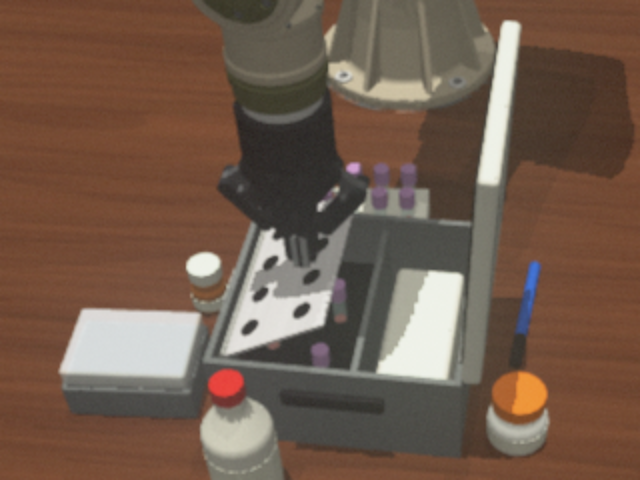

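The flap is following the fingertips at about 30° (pixel 300,260), and nothing else has been touched. I'll press it the rest of the way down.

Call:
{"method": "drive_tool", "body": {"deltas": [[[255,0,-0.006,0.01,0,0,0],[255,0,-0.009,0.019,0,0,0],[255,0,-0.01,0.027,0,0,0],[255,0,-0.01,0.034,0,0,0],[255,0,-0.01,0.039,0,0,0],[255,0,-0.01,0.042,0,0,0],[255,0,-0.01,0.042,0,0,0],[255,0,-0.01,0.042,0,0,0]]]}}

```text
clock: 3.9
tcp_pos: [0.5101, -0.0163, 0.0947]
orientation: [0.0, 1.0, -0.012, 0.001]
wrist_force: [-9.1, 3.4, 29.2]
finger_gap: 0.0003
grip_force: 14.4
```

Call:
{"method": "drive_tool", "body": {"deltas": [[[255,0,0,-0.03,0,0,0],[255,0,0,-0.08,0,0,0],[255,0,0,-0.14,0,0,0],[255,0,0,-0.2,0,0,0],[255,0,0,-0.26,0,0,0],[255,0,0,-0.28,0,0,0],[255,0,0,-0.28,0,0,0]]]}}

```text
clock: 4.78
tcp_pos: [0.511, -0.0168, 0.3725]
orientation: [0.0, 1.0, -0.012, 0.002]
wrist_force: [-0.7, 0.2, -1.2]
finger_gap: -0.0001
grip_force: 0.0
```

```bash
python3 - <<'E'
from h import *
im,d,P=pts("scene");cv2.imwrite("pics/s2.png",cv2.resize(im[60:320,100:420,::-1],None,fx=2,fy=2))
m=(abs(P[...,0]-.51)<.06)&(abs(P[...,1]+.04)<.035)&(P[...,2]<.15)
q=P[m];A=np.c_[q[:,:2],np.ones(len(q))];z=q[:,2];g=abs(z-np.median(z))<.006
print(len(q),g.sum(),np.median(z),np.linalg.lstsq(A[g],z[g],rcond=None)[0])
E
```

```text
1864 1856 0.09571808570782764 [-0.00160342 -0.00322114  0.09641142]
```

View pics/s2.png

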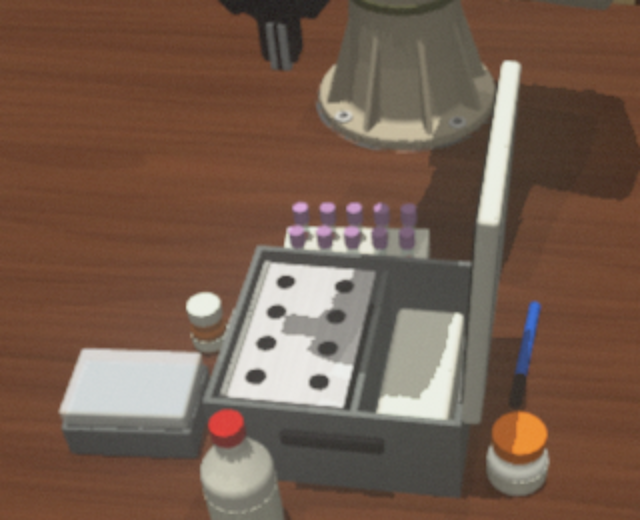

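The flap now lies flat: the fitted plane is at 95.7 mm with a slope of −0.003. Next I'll carry the fingertips over the lid edge and down behind it.

Call:
{"method": "drive_tool", "body": {"deltas": [[[255,0,-0.05,0,0,0,0],[255,0,-0.1,0,0,0,0],[255,0,-0.15,0,0,0,0],[255,0,-0.2,0,0,0,0],[255,0,-0.235,0,0,0,0],[255,0,-0.235,0,0,0,0],[255,0,-0.235,0.04,0,0,0],[255,0,-0.235,0.078,0,0,0],[255,0,-0.235,0.078,0,0,0]]]}}

```text
clock: 5.95
tcp_pos: [0.5236, 0.1284, 0.3141]
orientation: [-0.027, 0.999, 0.031, 0.008]
wrist_force: [-25.8, 5.8, 107.8]
finger_gap: -0.0001
grip_force: 53.5
```

It stopped short in y and came down on the lid's top edge. I'll lift off straight away.

Call:
{"method": "drive_tool", "body": {"deltas": [[[255,0,0.0,-0.03,0,0,0],[255,0,0.0,-0.06,0,0,0],[255,0,0.0,-0.06,0,0,0]]]}}

```text
clock: 6.32
tcp_pos: [0.523, 0.1228, 0.3637]
orientation: [-0.023, 0.999, 0.031, 0.001]
wrist_force: [0.2, -0.3, -0.3]
finger_gap: -0.0002
grip_force: 0.0
```

```bash
python3 - <<'E'
from h import *
s=get_state();print(s["joint_pos"].round(3),s["tcp_pos"],s["orientation"].round(3),s["wrist_force"])
im,d,P=pts("scene");cv2.imwrite("pics/s3.png",im[:,:,::-1])
E
```

```text
[0.055 0.233 0.26  1.594 0.046 3.135] [0.52303754 0.12281661 0.36374225] [-0.023  0.999  0.031  0.001] [ 0.24720439 -0.28571082 -0.30511407]
```

View pics/s3.png

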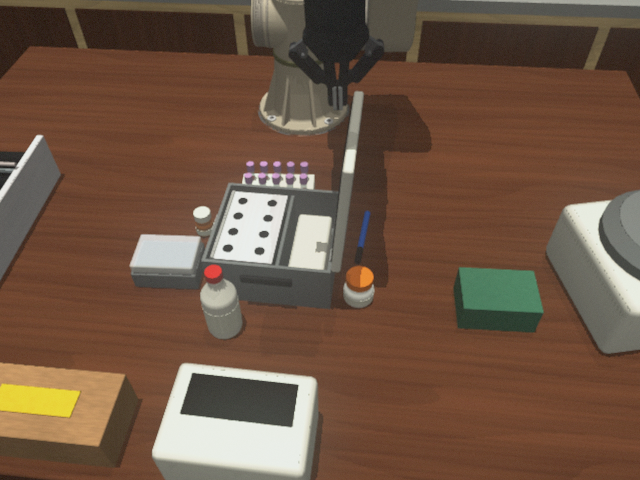

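Joint 6 is at its limit (3.135), which is why it stopped. A −90° turn of the tool about z frees it. The lid still stands upright, at columns 335-362.

```bash
cat >> h.py <<'E'
from scipy.spatial.transform import Rotation as R
def rel(p):
    s=get_state();q=s["orientation"];A=R.from_quat(q[[1,2,3,0]])
    B=R.from_matrix(np.array([[.024,1,0],[1,-.024,0],[0,0,-1.]]).T)
    return A.inv().apply(np.array(p)-s["tcp_pos"]).round(3),np.degrees((A.inv()*B).as_rotvec()).round(1)
E
python3 -c "
from h import *
print(rel([.513,.10,.395]),rel([.513,.22,.395]))"
```

```text
(array([-0.011,  0.021, -0.034]), array([ -2.1,  -2. , -85.1])) (array([-0.004, -0.099, -0.029]), array([ -2.1,  -2. , -85.1]))
```

Call:
{"method": "drive_tool", "body": {"deltas": [[[255,-0.011,0.02,-0.034,0,0,0],[255,-0.011,0.02,-0.034,-0.2,-0.2,-10],[255,-0.011,0.02,-0.034,-0.5,-0.5,-20],[255,-0.011,0.02,-0.034,-0.7,-0.7,-30],[255,-0.011,0.02,-0.034,-1,-1,-40],[255,-0.011,0.02,-0.034,-1.2,-1.2,-50],[255,-0.011,0.02,-0.034,-1.5,-1.4,-60],[255,-0.011,0.02,-0.034,-1.7,-1.6,-70],[255,-0.011,0.02,-0.034,-1.9,-1.8,-80],[255,-0.011,0.02,-0.034,-2.1,-2,-85],[255,-0.011,0.02,-0.034,-2.1,-2,-85]]]}}

```text
clock: 7.75
tcp_pos: [0.5121, 0.101, 0.3927]
orientation: [-0.002, 0.716, 0.698, -0.002]
wrist_force: [0.0, 0.5, 0.6]
finger_gap: 0.0
grip_force: 0.0
```

```bash
python3 -c "
from h import *
print(rel([.513,.22,.395]),rel([.513,.22,.295]),get_state()['joint_pos'])"
```

```text
(array([ 0.119, -0.002, -0.002]), array([-0.3,  0. , -0.1])) (array([ 0.119, -0.002,  0.098]), array([-0.3,  0. , -0.1])) [4.08593523e-02 2.25320604e-01 3.21934149e-01 1.67263846e+00
 1.62388233e-04 1.63746008e+00]
```

Now tool x points along case +y. I'll cross over the lid first and check before lowering.

Call:
{"method": "drive_tool", "body": {"deltas": [[[255,0.04,0,0,0,0,0],[255,0.08,0,0,0,0,0],[255,0.12,0,0,0,0,0],[255,0.12,0,0,0,0,0],[255,0.12,0,0,0,0,0]]]}}

```text
clock: 8.38
tcp_pos: [0.5151, 0.2209, 0.3935]
orientation: [-0.001, 0.716, 0.698, -0.002]
wrist_force: [-0.1, 0.2, -0.3]
finger_gap: 0.0001
grip_force: 0.0
```

```bash
python3 - <<'E'
from h import *
im,d,P=pts("scene")
for a in [(356,97),(350,150),(347,190)]: print(P[a[1],a[0]].round(3))
m=(P[...,2]>.3)&(P[...,2]<.335)&(P[...,0]>.4)&(P[...,0]<.62)&(P[...,1]>.1)&(P[...,1]<.18)
print(np.percentile(P[m],[2,50,98],axis=0).round(3))
E
```

```text
[0.434 0.145 0.324]
[0.566 0.144 0.323]
[0.615 0.144 0.292]
[[0.423 0.134 0.304]
 [0.541 0.144 0.323]
 [0.614 0.153 0.325]]
```

Call:
{"method": "drive_tool", "body": {"deltas": [[[255,0,0,0.05,0,0,0],[255,0,0,0.098,0,0,0],[255,-0.03,0,0.098,0,0,0],[255,-0.055,0,0.098,0,0,0],[255,-0.075,0,0.098,0,0,0],[255,-0.095,0,0.099,0,0,0],[255,-0.118,0,0.102,0,0,0],[255,-0.142,0,0.109,0,0,0],[255,-0.166,0,0.117,0,0,0],[255,-0.166,0,0.117,0,0,0]]]}}

```text
clock: 9.68
tcp_pos: [0.5105, 0.0534, 0.277]
orientation: [-0.001, 0.717, 0.697, -0.001]
wrist_force: [0.4, -0.0, -0.0]
finger_gap: -0.0001
grip_force: 0.0
```

```bash
python3 - <<'E'
from h import *
im,d,P=pts("scene");cv2.imwrite("pics/s4.png",cv2.resize(im[20:320,100:420,::-1],None,fx=1.8,fy=1.8))
E
```

```text
(no output)
```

View pics/s4.png

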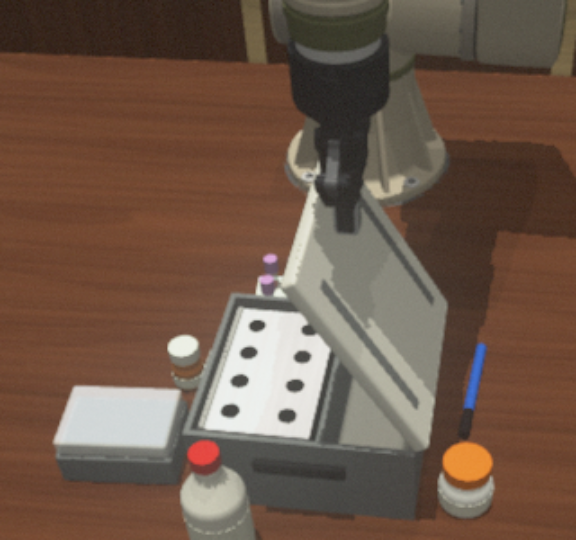

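The lid is following at about 55-60°, with the fingertip on its outer face (pixel 348,215). I'll carry on around the arc until it is shut.

Call:
{"method": "drive_tool", "body": {"deltas": [[[255,-0.021,0,0.012,0,0,0],[255,-0.042,0,0.027,0,0,0],[255,-0.061,0,0.045,0,0,0],[255,-0.075,0,0.063,0,0,0],[255,-0.084,0,0.078,0,0,0],[255,-0.092,0,0.093,0,0,0],[255,-0.098,0,0.108,0,0,0],[255,-0.103,0,0.123,0,0,0],[255,-0.107,0,0.138,0,0,0],[255,-0.109,0,0.15,0,0,0],[255,-0.109,0,0.159,0,0,0],[255,-0.109,0,0.159,0,0,0]]]}}

```text
clock: 11.22
tcp_pos: [0.5074, -0.0538, 0.1199]
orientation: [-0.0, 0.716, 0.698, -0.001]
wrist_force: [-6.3, 0.3, 16.0]
finger_gap: -0.0004
grip_force: 7.8
```

Tip at 119.9 mm with 16 N, so the lid is on its stop. I'll hold a moment, then lift clear.

Call:
{"method": "drive_tool", "body": {"deltas": [[[255,0,0,0.002,0,0,0],[255,0,0,0.002,0,0,0],[255,0,0,0,0,0,0],[255,0,0,-0.04,0,0,0],[255,0,0,-0.1,0,0,0],[255,0,0,-0.16,0,0,0],[255,0,0,-0.2,0,0,0],[255,0,0,-0.2,0,0,0]]]}}

```text
clock: 12.22
tcp_pos: [0.5097, -0.0539, 0.3214]
orientation: [0.002, 0.716, 0.699, 0.001]
wrist_force: [0.6, 0.1, -0.8]
finger_gap: 0.0001
grip_force: 0.0
```

```bash
python3 - <<'E'
from h import *
im,d,P=pts("scene");cv2.imwrite("pics/s5.png",im[:,:,::-1])
m=(abs(P[...,0]-.51)<.08)&(abs(P[...,1]-.015)<.09)&(P[...,2]<.16)
q=P[m];A=np.c_[q[:,:2],np.ones(len(q))];print(np.median(q[:,2]),np.linalg.lstsq(A,q[:,2],rcond=None)[0],get_state()["wrist_force"])
E
```

```text
0.12081053689140753 [-1.10028372e-04  3.58460263e-05  1.20854792e-01] [ 0.25222852 -0.69953822 -0.65638915]
```

View pics/s5.png

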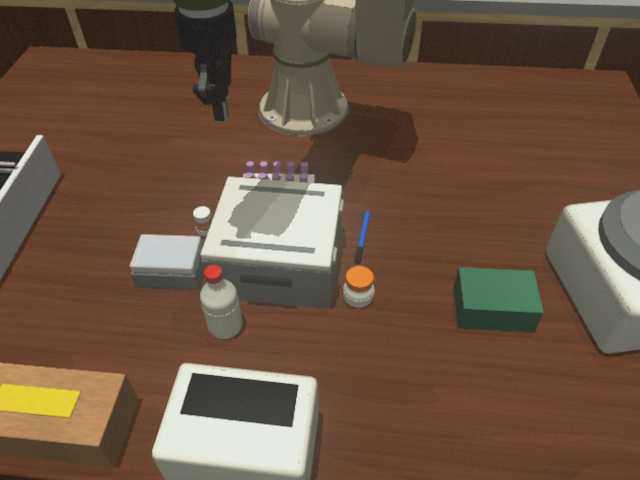

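The lid is flat and shut: its top is at 120.8 mm with no slope. All the bystanders are where they were, and the arm is clear.

```bash
python3 -c "
from workcell import *
print(hand_in())"
```

```text
the job is handed in; nothing more can be done
None
```

The flap is folded flat and the case is fully shut with nothing around it displaced, and I've handed it in (no verdict came back). On the way, the closed fingers pressed on the lid's top edge with about 108 N (wrist limit 120 N) when joint 6 reached its range limit, but the lid did not move.

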